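Turn the bottle in the marking jig to its index, then lock the jig

TASK

Turn the steel bottle lying in the marking jig until the carry loop on its lid points straight up, in line with the index tab on the jig's end plate, and leave it lying properly seated in the cradle. Then push the jig's flat lock slide fully home against its stop. Leave the other things on the table where they are.

Things in the scene. Friction and masses are not known exactly. Their poses are not given: they have to be found in the camera images.
- bottle: steel bottle lying loose across the jig's two V-blocks: body a plain cylinder 56 mm in diameter, 150 mm long, then a black lid 48 mm in diameter, 40 mm long, with a carry loop; 0.2 to 0.45 kg. It can be lifted out and laid back; in the V-blocks it turns with friction. Origin on its axis at the middle of the steel body, y along the axis to the lid. The lid is screwed tight and does not turn on the body.
- bottle_mid (a point): point on the bottle's axis at the middle of its 150 mm steel body, half-way between the V-blocks (16 mm thick, 104 mm apart centre to centre: 88 mm of free body between them); y along the axis to the lid
- loop_tip (a point): outermost point of the carry loop, 55 mm from the bottle's axis and 96 mm along it from bottle_mid; its z axis points from the bottle's axis out through the loop and must end up vertical. At the start it leans 90 to 150 degrees from straight up, to the side of the lock slide (+x of the cradle). The loop is a black bow 34 mm long along the axis, 10 mm thick, 31 mm proud of the lid.
- cradle (a point): point of the fixed jig where bottle_mid lies when seated, 100 mm above the table; y along the cradle axis to the end plate, away from the robot; z up; x to the slide. Base plate 18 mm thick, from -55 to 220 mm in x and -102 to 158 mm in y of this point. V flanks rise to 95 mm above the table, 42 mm either side of the axis. End plate at y 145 mm, its index tab's tip 158 mm above the table, over the axis.
- slide_top (a point): centre of the top of the lock slide, a flat ribbed steel plate 60 (x) by 80 mm (y) with no handle, in a channel beside the cradle, 160 mm in +x of it; its top is 31.5 mm above the table, 1.5 mm above the rails beside it. It slides only along the jig's y, home being away from the robot: press down with about 8 N and drag it by friction (it resists with about 2 N).
- slide_home (a point): where slide_top lies when the slide is fully home against its stop: 160 mm in +x and 25 mm in +y of the cradle point
- slide (a joint): travel of the lock slide in m: 0 is fully out (towards the robot), 0.07 is fully home; stays where it is left. At the start between 0 and 0.025.
- spool: bystander: ribbon spool 90 mm in diameter, 24 mm high, lying left of the jig; origin under its centre
- tape: bystander: cardboard tape roll 96 mm in diameter, 45 mm high, lying left of the jig; origin under its centre
- marker: bystander: marker pen 135 mm long, 18 mm thick, lying right of the jig; origin under its middle
- scissors: bystander: scissors 185 mm long lying flat at the right; origin at the pivot
- giftbox_a: bystander: cardboard gift box 100 x 120 x 140 mm standing at the left; origin under its centre
- giftbox_b: bystander: cardboard gift box 90 x 130 x 110 mm standing at the right; origin under its centre
- tumbler: bystander: steel tumbler 76 mm in diameter, 158 mm high, standing at the right; origin under its centre
Mind the look-alikes: they are no part of the job. What is shaped like the bottle but yellow is not meant.

How it is judged:
On the way, in this order (a step that is already met when the one before it is completed fails the run):
1. the bottle lies released in the cradle with its carry loop straight up (angle between loop_tip's own z axis and vertical below 0.14 rad and distance between bottle_mid and cradle below 0.015 m and angle between the y axis of bottle_mid and the y axis of cradle, either way round below 0.06 rad and contact force between the fingers and bottle below 0.1 N and linear speed of bottle below 0.02 m/s and angular speed of bottle below 0.1 rad/s), for 0.2 s.
2. the lock slide is pushed fully home (value of joint slide above 0.065 m), for 0.1 s.
At the end, for the whole second after the job is handed in: the bottle lies at rest and released in the cradle (its middle within 15 mm of the cradle point, axes within 0.06 rad), the carry loop points up within 0.14 rad (8 degrees), and the lock slide is within 5 mm of fully home; the loop was set up first and the slide pushed home after it (all of step 1 and value of joint slide above 0.065 m); the robot touches nothing.
It fails at once if another thing on the table is moved by more than 30 mm (distance of any of spool, tape, marker, scissors, giftbox_a, giftbox_b, tumbler from where it was at the start of the episode above 0.03 m).
It fails at once if the bottle falls out of the jig (height (world z) of bottle_mid below 0.06 m).
It also fails if it takes over 72 s, if anything falls off the work surface, if the arm or the gripper's body presses on something with over 40 N, if the wrist force passes 120 N, or if a joint passes its speed limit or range.

ROBOT

A 6-joint arm with a two-finger parallel gripper is mounted at the origin on the work surface. World frame = base frame: x ahead of the robot, y to its left, z up, the work surface at z = 0. Lengths are in m, angles in rad, forces in N, time in s.
With the tool pointing down it reaches from about 0.375 to 0.975 m from the base axis. Payload 3.8 kg.
Tool frame: the origin (TCP) lies on the centre line of the jaws, within the pads' length; the fingertips stand 22 mm ahead of it and the grasp point (between the pads) lies 3 mm ahead of it; z points along the fingers, x is the direction in which the jaws open and shut, and the axes are right-handed (so a half turn about z gives the same grasp; the last joint's range is limited). The gripper opens to 85 mm and grips with 20 to 120 N. Pads are 22 mm wide; open, the fingers measure 114 mm over their backs; the gripper's body (76 mm by 85 mm) begins 54 mm behind the grasp point. The pads swing forward as they close: fully open they stand 13 mm farther back than shut.
Start: joints at [1.187, 0.264, 1.604, -0, 1.274, -0.037], TCP at [0.229, 0.635, 0.253] pointing down, gripper open.
Joint ranges: [-2.63, 2.63], [-0.94, 2.18], [0.31, 2.57], [-1.31, 4.45], [0, 2.66], [-2.55, 2.55]. Speed limits (rad/s): [2.57, 2.57, 3.14, 3.14, 3.14, 3.14].

INTERFACE

Orientations are given as a rotation vector (axis times angle).
In Python, from workcell import bot, viewer gives the robot as it stands.
- The arm moves only by the tool move_arm, never from a script. Its argument "series" is text: rows parted by semicolons, each of 7 numbers parted by spaces: the turn, a rotation vector about the tool's x, y, z scaled (see below), then the shift along the tool's x, y, z scaled (see below), then the opening, from -1 (shut) to 1 (fully open). A call has exactly 8 rows; each row is the pose to reach, as a shift and turn from the pose commanded when the call began, along the tool's axes at that moment; what a row does not reach only later rows make up. The controller multiplies each number of a shift by 100 mm and each number of a turn by 120 degrees. A row lasts 1/10 s, in which the tool goes at most 50 mm and 8.59 degrees, less where a joint would pass 70% of its speed; a pose out of reach is approached as far as the arm can. A call with a number of a shift or a turn outside -1 to 1 is refused whole. A call with a gripper value outside its range is refused whole. The fingers move at their own pace and stop on an object; "squeeze" is the grip in N (left out, the last holds). Time passes only in rows, so rows that repeat a pose let the fingers close, or fill a call up. It gives the time, the measured TCP pose, the force and the opening at its end, in the units of the state.
- bot.read_state(): the state, without advancing time (a new reading comes with each control period).
- viewer.read_camera(name): name is "side" or "top" or "wrist"; returns a dict with "pixels" (420x560x3 uint8, red, green, blue), "K" (3x3 intrinsics, pixels), "world_to_cam" (4x4, takes a point from world to camera coordinates); the wrist camera has in their place "mount" (4x4, takes a point from camera to tool coordinates, whose origin is the TCP and whose axes are the tool frame's). Camera axes: x right, y up, looking along -z (the intrinsics and any distortion apply to the point x, -y, -z); pixel columns grow to the right and rows downward; lengths in m; the calibration is good to about 2 mm. A picture is of the moment at which its call begins: read the wrist's pose just before it. There is no depth.
- bot.finish_job(): hands the job in, once; it reports no verdict.
The state is a dict: "time": time; "q": joint angles; "joint_vel": joint speeds; "joint_torque": joint torques, N m; "tool_pos": TCP position; "tcp_rot": TCP orientation; "wrist_force": force on the tool from outside, world axes, zero at the start; "torque": the same for the moment, N m; "width": opening from 0.0 (shut) to 1.0 (fully open).
Only numpy, scipy, OpenCV 4.12 (cv2) and the standard library are available. Lean on these libraries where they do the work, as an engineer would, in place of code of your own. Each camera call takes 0.05 s, during which the arm holds its last target.

## Working session

There is one attempt and no reset: what is moved stays moved. The work goes in short steps, Python scripts to look and compute and a tool call to move; the robot and the scene stay as the last step left them, time stands still between calls to the robot, and variables do not carry over. Pictures are saved under pics/ and viewed, and the job is handed in when it is done.

Besides the shell and the picture viewer there is one more tool, called after "Call:" as a command line: name --argument value ..., lists and objects as JSON in quotes. move_arm: Moves the arm, as the interface text tells. Its arguments: {"type":"object","properties":{"series":{"type":"string"},"squeeze":{"type":"number"}},"required":["series"]}

```bash
mkdir -p pics; ls
python3 - <<'E'
from workcell import bot, viewer
import cv2
print(bot.read_state())
for n in ["side","top","wrist"]:
    r=viewer.read_camera(n)
    cv2.imwrite(f"pics/{n}0.png",r["pixels"][:,:,::-1])
    print(n,{k:v for k,v in r.items() if k!="pixels"})
E
```

```text
pics
{'time': 0.0, 'q': array([ 1.18712575e+00,  2.64758104e-01,  1.60536607e+00,  6.74082273e-06,
        1.27367205e+00, -3.68817765e-02]), 'joint_vel': array([-0.00013147, -0.0015082 ,  0.00181186,  0.00024467, -0.00028154,
        0.00203937]), 'joint_torque': array([-5.25198320e-04, -5.15120852e+01, -3.67304277e+01, -1.76816357e-04,
        1.32074687e-02,  3.03665206e-05]), 'tool_pos': array([0.22915639, 0.63420033, 0.2519629 ]), 'tcp_rot': array([ 2.57041287,  1.80418346, -0.00290892]), 'wrist_force': array([ 0.4475918 , -0.45488889, -0.13599939]), 'torque': array([0.02435873, 0.01706899, 0.02411126]), 'width': 0.999561965995738}
side {'K': array([[494.92328343,   0.        , 284.62189021],
       [  0.        , 494.92328343, 210.3130579 ],
       [  0.        ,   0.        ,   1.        ]]), 'world_to_cam': array([[ 6.89527236e-01, -7.24258659e-01, -1.25942149e-03,
        -3.36141586e-01],
       [ 5.17996035e-01,  4.91938986e-01,  6.99768634e-01,
        -3.80857553e-01],
       [-5.06193934e-01, -4.83161907e-01,  7.14368443e-01,
        -1.33307065e+00],
       [ 0.0000000
[... 313 characters left out ...]
     [ 0.99121423, -0.01745709,  0.13110909, -0.54971841],
       [-0.13097615,  0.00855771,  0.99134858, -1.45017288],
       [ 0.        ,  0.        ,  0.        ,  1.        ]])}
wrist {'K': array([[298.4136561 ,   0.        , 283.41132976],
       [  0.        , 298.4136561 , 212.31562899],
       [  0.        ,   0.        ,   1.        ]]), 'mount': array([[ 9.99999946e-01,  2.50363880e-04,  2.13940950e-04,
         5.77615367e-04],
       [ 2.99771199e-04, -9.60986800e-01, -2.76594071e-01,
        -7.09406417e-02],
       [ 1.36345264e-04,  2.76594120e-01, -9.60986823e-01,
        -1.21382925e-01],
       [ 0.00000000e+00,  0.00000000e+00,  0.00000000e+00,
         1.00000000e+00]])}
```

View pics/side0.png

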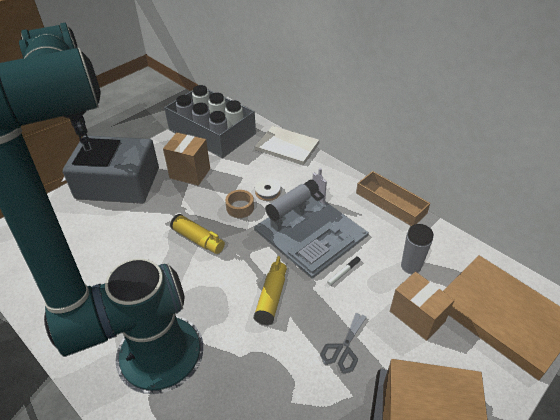

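View pics/top0.png

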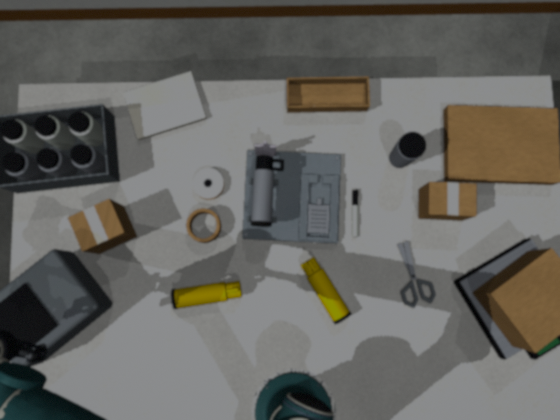

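View pics/wrist0.png

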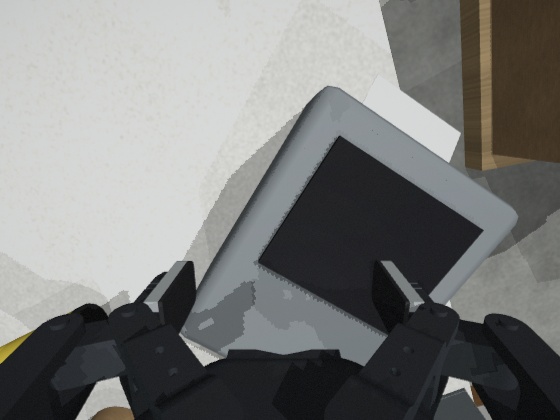

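Run:
```python
import cv2
a=cv2.imread("pics/top0.png")[130:260,225:385]
cv2.imwrite("pics/top0c.png",cv2.resize(a,None,fx=4.6,fy=4.6,interpolation=cv2.INTER_CUBIC))
a=cv2.imread("pics/side0.png")[155:285,240:400]
cv2.imwrite("pics/side0c.png",cv2.resize(a,None,fx=4.6,fy=4.6,interpolation=cv2.INTER_CUBIC))
```

```text
(no output)
```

View pics/top0c.png

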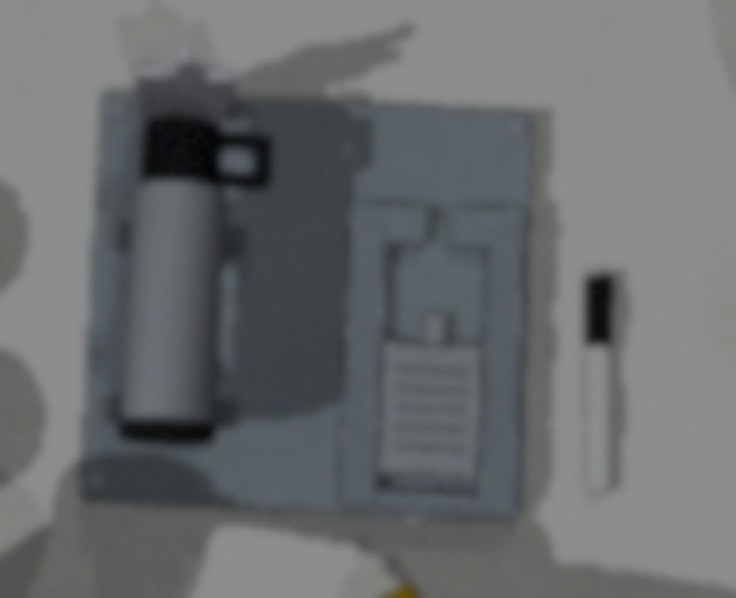

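View pics/side0c.png

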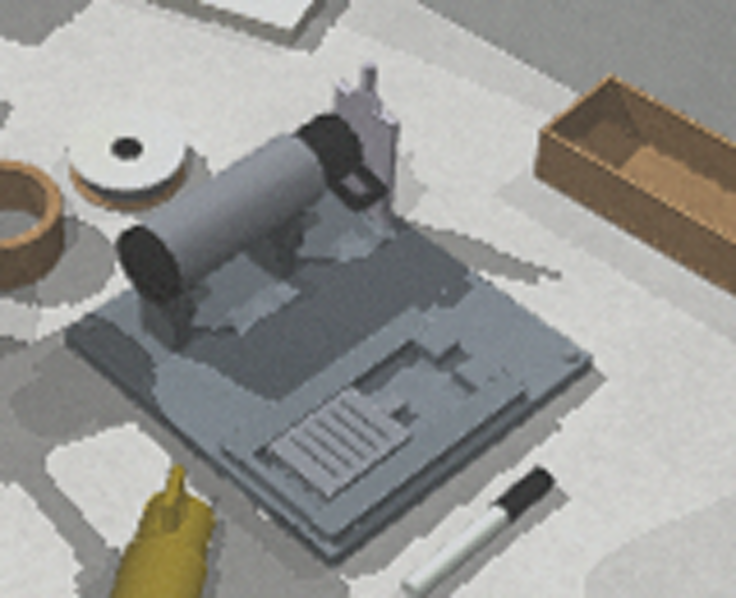

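```bash
cat > h.py <<'E'
import numpy as np, cv2
from scipy.spatial.transform import Rotation as R
from scipy.optimize import least_squares
from workcell import bot, viewer
def proj(r,P):
    P=np.atleast_2d(P); T=r["world_to_cam"]; c=P@T[:3,:3].T+T[:3,3]
    p=np.c_[c[:,0],-c[:,1],-c[:,2]]@r["K"].T
    return p[:,:2]/p[:,2:]
def unc(pts,off,s): return (np.array(pts,float)+.5)/s-.5+np.array(off)
def w2c_wrist(r,st):
    Tw=np.eye(4);Tw[:3,:3]=R.from_rotvec(st["tcp_rot"]).as_matrix();Tw[:3,3]=st["tool_pos"]
    r["world_to_cam"]=np.linalg.inv(Tw@r["mount"]); return r
def jig(p,P):  # cradle-frame (z rel. to table!) -> world ; p: x,y,yaw of cradle (y axis direction yaw)
    P=np.atleast_2d(P); c,s=np.cos(p[2]),np.sin(p[2])
    yd=np.array([c,s]); xd=np.array([s,-c])
    return np.c_[p[0]+P[:,0]*xd[0]+P[:,1]*yd[0], p[1]+P[:,0]*xd[1]+P[:,1]*yd[1], P[:,2]]
E
cat > a.py <<'E'
from h import *
t=viewer.read_camera("top"); s=viewer.read_camera("side")
tp=unc([(103,92),(551,110),(518,520),(80,502)],(225,130),4.6)
J=[(-.055,.158,.018),(.22,.158,.018),(.22,-.102,.018),(-.055,-.102,.018)]
sp=unc([(68,337),(333,548),(592,360)],(240,155),4.6); SJ=[J[3],J[2],J[1]]
f=lambda p: np.r_[(proj(t,jig(p,J))-tp).ravel(),(proj(s,jig(p,SJ))-sp).ravel()]
r=least_squares(f,[.55,.05,0]);print(r.x,r.fun.round(2))
p=r.x
for n,c in [("top",t),("side",s)]:
    im=c["pixels"][:,:,::-1].copy()
    im=cv2.resize(im,None,fx=4,fy=4,interpolation=cv2.INTER_CUBIC)
    def ln(P,col):
        q=((proj(c,jig(p,P))+.5)*4-.5).round().astype(int)
        cv2.polylines(im,[q.reshape(-1,1,2)],False,col,1)
    ln(J+[J[0]],(0,0,255)); ln([(0,-.075,.1),(0,.115,.1)],(0,255,0)); ln([(-.028,-.075,.1),(.028,-.075,.1),(.028,.075,.1),(-.028,.075,.1),(-.028,-.075,.1)],(0,255,0))
    ln([(0,.145,.018),(0,.145,.158)],(255,0,0))
    for y0 in (-.045,-.02): 
        yy=y0
        ln([(.13,yy-.04,.0315),(.19,yy-.04,.0315),(.19,yy+.04,.0315),(.13,yy+.04,.0315),(.13,yy-.04,.0315)],(0,255,255))
    for a in (90,105,120):
        ar=np.radians(a); ln([(0,.096,.1),(.055*np.sin(ar),.096,.1+.055*np.cos(ar))],(255,0,255))
    q=proj(c,jig(p,[[.08,.03,.05]]))[0].astype(int)*4
    cv2.imwrite(f"pics/{n}fit.png",im[max(0,q[1]-290):q[1]+290,q[0]-390:q[0]+390])
E
python3 a.py
```

```text
[ 0.58007718  0.07303892 -0.07188392] [ 0.47 -0.45 -2.57  0.71  1.23  0.7  -0.06 -0.59 -0.61 -1.79  0.41  2.16
  1.14 -0.43]
```

View pics/topfit.png

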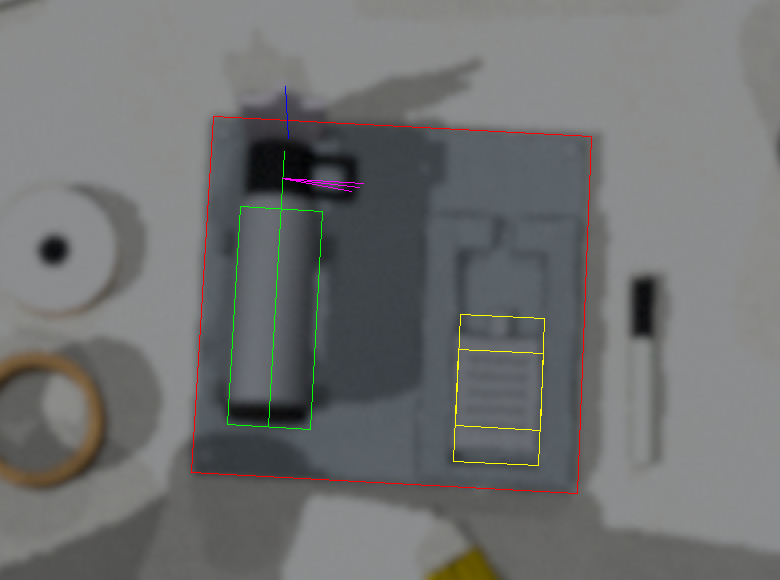

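View pics/sidefit.png

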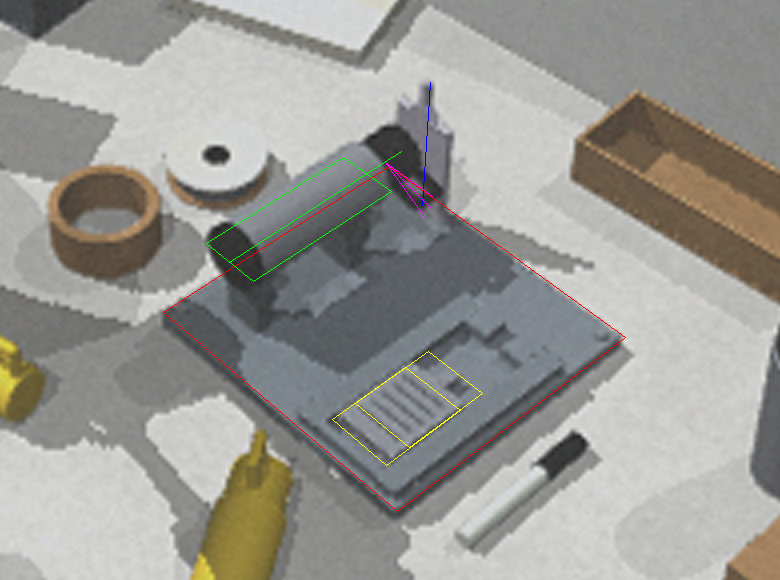

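```bash
cat >> h.py <<'E'
def Rt(yaw,tilt=0):
    # tool: z down, y along cradle y (yaw), x = toward -cradle x ; tilt: tool's back leans toward +cradle x by tilt
    yd=np.array([np.cos(yaw),np.sin(yaw),0]); z=np.array([0,0,-1.]); x=np.cross(yd,z)
    M=np.c_[x,yd,z]
    # rotate about cradle y axis
    return R.from_rotvec(yd*tilt).as_matrix()@M
def go(pos,M,st=None,base=None):
    st=st or bot.read_state()
    R0=R.from_rotvec(st["tcp_rot"]).as_matrix() if base is None else base[1]
    p0=st["tool_pos"] if base is None else base[0]
    sh=R0.T@(np.array(pos)-p0)/.1
    tu=R.from_matrix(R0.T@M).as_rotvec()/np.radians(120)
    print("turn",tu.round(3),"shift",sh.round(3)); return tu,sh
E
python3 -c "
from h import *
print(Rt(-.072)); print(R.from_rotvec(bot.read_state()['tcp_rot']).as_matrix().round(3))
go([.5,.03,.30],Rt(-.072))
print((R.from_matrix(Rt(0,.3)).as_matrix()@[0,0,-1]))"
```

```text
[[ 0.07193781  0.99740912  0.        ]
 [ 0.99740912 -0.07193781  0.        ]
 [ 0.          0.         -1.        ]]
[[ 0.34   0.94  -0.   ]
 [ 0.94  -0.34  -0.001]
 [-0.001 -0.    -1.   ]]
turn [-0.     0.001 -0.131] shift [-4.766  4.6   -0.468]
[ 0.         -0.29552021  0.95533649]
```

Call:
move_arm --series "0 0 0 -0.12 0.12 -0.06 1;0 0 0 -0.25 0.24 -0.12 1;0 0 0 -0.37 0.36 -0.18 1;0 0 0 -0.5 0.48 -0.24 1;0 0 0 -0.62 0.6 -0.3 1;0 0 0 -0.75 0.72 -0.36 1;0 0 0 -0.87 0.84 -0.42 1;0 0 0 -1 0.96 -0.48 1"

```text
time: 1.05
tool_pos: [0.2864, 0.5067, 0.3019]
tcp_rot: [-2.571, -1.805, -0.0]
wrist_force: [-0.7, 0.5, 0.0]
width: 0.997
```

Call:
move_arm --series "0 0 0 -0.15 0.15 0 1;0 0 0 -0.3 0.3 0 1;0 0 0 -0.45 0.45 0 1;0 0 0 -0.6 0.6 0 1;0 0 0 -0.75 0.75 0 1;0 0 0 -0.9 0.9 0 1;0 0 0 -1 0.96 0 1;0 0 0 -1 0.96 0 1"

```text
time: 1.85
tool_pos: [0.3423, 0.38, 0.3015]
tcp_rot: [-2.573, -1.802, -0.0]
wrist_force: [0.0, 0.4, 0.1]
width: 1.002
```

Call:
move_arm --series "0 0 0 -0.15 0.15 0 1;0 0 0 -0.3 0.3 0 1;0 0 0 -0.45 0.45 0 1;0 0 0 -0.6 0.6 0 1;0 0 0 -0.75 0.75 0 1;0 0 0 -0.9 0.9 0 1;0 0 0 -1 0.96 0 1;0 0 0 -1 0.96 0 1"

```text
time: 2.65
tool_pos: [0.3983, 0.2543, 0.3013]
tcp_rot: [-2.572, -1.803, -0.0]
wrist_force: [-0.8, 0.4, 0.6]
width: 1.001
```

Call:
move_arm --series "0 0 0 -0.15 0.15 0 1;0 0 0 -0.3 0.3 0 1;0 0 0 -0.45 0.45 0 1;0 0 0 -0.6 0.6 0 1;0 0 0 -0.75 0.75 0 1;0 0 0 -0.9 0.9 0 1;0 0 0 -1 0.96 0 1;0 0 0 -1 0.96 0 1"

```text
time: 3.45
tool_pos: [0.4546, 0.1279, 0.3012]
tcp_rot: [-2.572, -1.803, 0.0]
wrist_force: [-0.1, 0.0, -0.4]
width: 1.002
```

Call:
move_arm --series "0 0 -0.03 -0.15 0.15 0 1;0 0 -0.06 -0.3 0.3 0 1;0 0 -0.09 -0.45 0.45 0 1;0 0 -0.13 -0.6 0.6 0 1;0 0 -0.13 -0.76 0.76 0 1;0 0 -0.13 -0.76 0.76 0 1;0 0 -0.13 -0.76 0.76 0 1;0 0 -0.13 -0.76 0.76 0 1"

```text
time: 4.25
tool_pos: [0.4998, 0.032, 0.3012]
tcp_rot: [-2.301, -2.138, -0.0]
wrist_force: [-0.0, 0.5, 0.5]
width: 1.0
```

```bash
cat > snap.py <<'E'
from h import *
import sys,pickle
out={}
n=sys.argv[1]
for c in sys.argv[2:]:
    st=bot.read_state(); r=viewer.read_camera(c)
    if c=="wrist": w2c_wrist(r,st)
    out[c]=r; cv2.imwrite(f"pics/{c}{n}.png",r["pixels"][:,:,::-1])
pickle.dump(out,open(f"s{n}.pkl","wb"))
print(bot.read_state())
E
python3 snap.py 1 wrist top side
```

```text
{'time': 4.4, 'q': array([ 1.34774248e-02, -9.72693494e-02,  1.90517375e+00,  3.74215643e-04,
        1.33367350e+00, -1.48402079e+00]), 'joint_vel': array([-0.00526337, -0.00011944, -0.00185585, -0.00239587, -0.00228468,
       -0.00318411]), 'joint_torque': array([-4.32896172e-02, -3.18463290e+01, -3.73774195e+01,  2.97751219e-03,
        6.24725617e-04,  5.56655461e-03]), 'tool_pos': array([0.49992841, 0.0317589 , 0.30132281]), 'tcp_rot': array([-2.30124888e+00, -2.13827619e+00, -4.00422571e-04]), 'wrist_force': array([ 0.23539661,  0.89650387, -0.62031796]), 'torque': array([0.00706384, 0.0021518 , 0.01540315]), 'width': 1.0006032663394118}
```

View pics/wrist1.png

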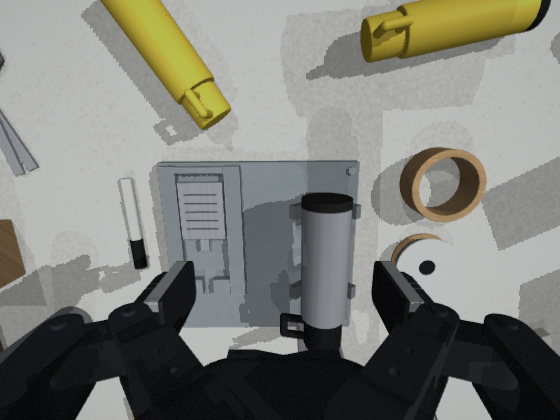

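Run:
```python
import cv2
a=cv2.imread("pics/wrist1.png")[150:355,145:370]
cv2.imwrite("pics/wrist1c.png",cv2.resize(a,None,fx=2.9,fy=2.9,interpolation=cv2.INTER_CUBIC))
```

```text
(no output)
```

View pics/wrist1c.png

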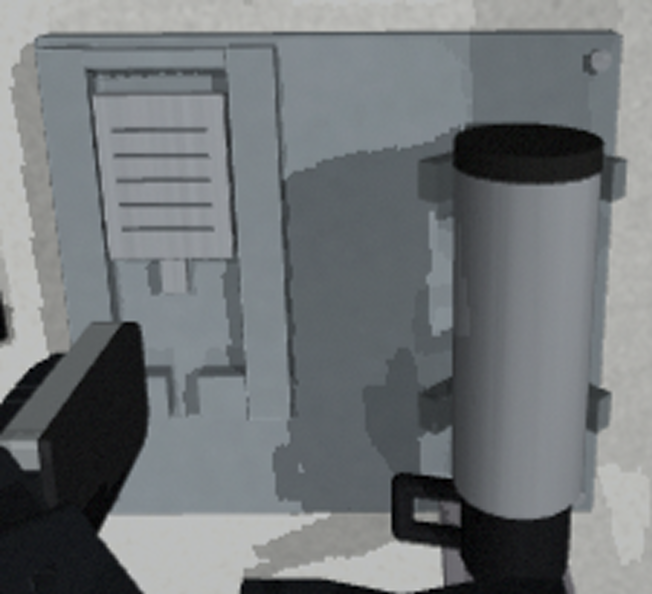

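```bash
cat > b.py <<'E'
from h import *; import pickle
s=pickle.load(open("s1.pkl","rb")); w=s["wrist"]
px=unc([(38,40),(621,35),(592,511),(93,95),(223,92),(237,257),(115,260),(419,160),(625,158),(420,395),(608,388)],(145,150),2.9)
def mod(p):
    d=p[3]; y=-.045+d
    P=[(.22,-.102,.018),(-.055,-.102,.018),(-.055,.158,.018),(.19,y-.04,.0315),(.13,y-.04,.0315),(.13,y+.04,.0315),(.19,y+.04,.0315),(.042,-.06,.095),(-.042,-.06,.095),(.042,.044,.095),(-.042,.044,.095)]
    return proj(w,jig(p,P))
r=least_squares(lambda p:(mod(p)-px).ravel(),[.58,.073,-.07,.01],loss='soft_l1')
print(r.x, (mod(r.x)-px).round(1).tolist())
# bottle: end-cap top edge & silhouettes; axis free in position & yaw at z .1
p=r.x
im=cv2.resize(w["pixels"][:,:,::-1],None,fx=2.9,fy=2.9,interpolation=cv2.INTER_CUBIC)
o=np.array([145,150])
def ln(P,col):
    q=((proj(w,jig(p,P))+.5)*2.9-.5).round().astype(int); cv2.polylines(im,[q.reshape(-1,1,2)],False,col,1)
t=np.linspace(0,2*np.pi,60)
for y in (-.075,.075): ln(np.c_[.028*np.cos(t),t*0+y,.1+.028*np.sin(t)],(0,255,0))
for a in (90,100,110,120):
    ar=np.radians(a)
    ln([(.024*np.sin(ar),.079,.1+.024*np.cos(ar)),(.055*np.sin(ar),.079,.1+.055*np.cos(ar)),(.055*np.sin(ar),.113,.1+.055*np.cos(ar))],(255,0,255) if a%20 else (0,0,255))
cv2.imwrite("pics/fitw.png",im[int(150*2.9):int(355*2.9),int(145*2.9):int(370*2.9)])
E
python3 b.py
```

```text
[ 0.57789325  0.07605108 -0.06229481  0.00857808] [[-2.5, -1.4], [1.0, -2.1], [1.3, -0.4], [-0.5, -0.0], [-0.1, 0.5], [-1.0, 0.2], [-1.8, -0.4], [-0.3, 0.4], [2.7, 0.2], [-0.1, 1.1], [3.3, 2.8]]
```

View pics/fitw.png

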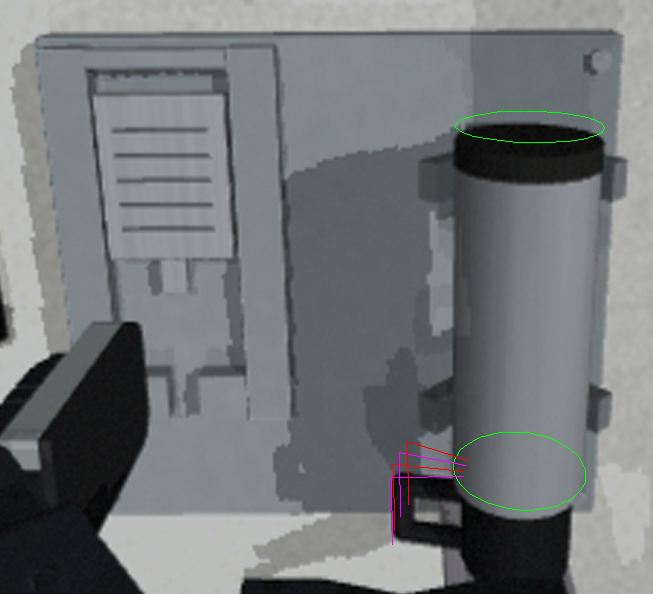

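```bash
cat >> h.py <<'E'
C=np.array([.578,.0755,.10]); YAW=-.064
def tgt(tilt_deg,ahead=.005,dy=0,lift=0):
    M=Rt(YAW,np.radians(tilt_deg)); yd=np.array([np.cos(YAW),np.sin(YAW),0])
    return C+M[:,2]*ahead+yd*dy+[0,0,lift], M
E
python3 -c "
from h import *
# tilt sign: back direction -z tool must lean to cradle +x=(sin yaw,-cos yaw)
p,M=tgt(30,-.11);print(p,-M[:,2]); go(p,M)
p2,M2=tgt(30,.005); go(p2,M2,base=(p,M))
for t in (-30,):
  p3,M3=tgt(t,.005); go(p3,M3,base=(p2,M2))
"
```

```text
[0.5744824  0.0206126  0.19526279] [-0.03197816 -0.49897635  0.8660254 ]
turn [ 0.001  0.25  -0.004] shift [-0.057  0.752  1.061]
turn [0. 0. 0.] shift [0.   0.   1.15]
turn [ 0.  -0.5  0. ] shift [-0.043 -0.    -0.025]
```

Call:
move_arm --series "0 0.05 0 -0.01 0.1 0.1 1;0 0.1 0 -0.02 0.22 0.25 1;0 0.15 0 -0.03 0.35 0.4 1;0 0.2 0 -0.04 0.5 0.55 1;0 0.25 0 -0.05 0.62 0.7 1;0 0.25 0 -0.06 0.75 0.85 1;0 0.25 -0.004 -0.06 0.75 1 1;0 0.25 -0.004 -0.06 0.75 1 1"

```text
time: 5.2
tool_pos: [0.5728, 0.02, 0.1987]
tcp_rot: [-1.995, -1.867, -0.532]
wrist_force: [-1.4, 0.1, -0.5]
width: 1.002
```

```bash
python3 snap.py 2 wrist side; python3 -c "
from h import *
p,M=tgt(30,.005); go(p,M)"
```

```text
{'time': 5.3, 'q': array([-0.29065427,  0.16548335,  1.90675681,  0.54072421,  1.24588051,
       -2.01905741]), 'joint_vel': array([ 1.73529243e-03, -1.98578404e-02, -2.01127925e-02,  3.58916832e-03,
       -1.96030063e-03,  6.92633155e-05]), 'joint_torque': array([-2.51507973e-01, -4.11825335e+01, -3.23841405e+01,  2.19306596e+00,
        1.12531230e+00, -1.31891744e-02]), 'tool_pos': array([0.57397901, 0.02013846, 0.20138489]), 'tcp_rot': array([-1.99535113, -1.86987421, -0.5362895 ]), 'wrist_force': array([-0.4622163 ,  0.58848936,  0.38538875]), 'torque': array([-0.25371984,  0.0269063 , -0.00135459]), 'width': 0.9998440262228362}
turn [ 0.001 -0.    -0.   ] shift [-0.027  0.003  1.206]
```

View pics/wrist2.png

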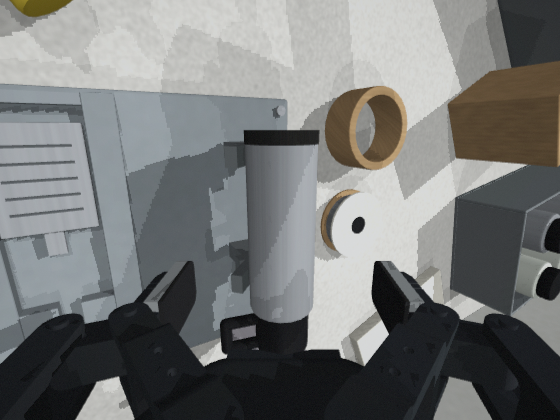

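View pics/side2.png

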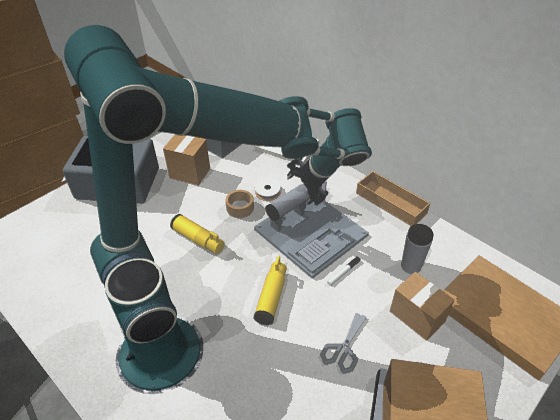

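Call:
move_arm --series "0 0 0 0 0 0.12 1;0 0 0 -0.01 0 0.25 1;0 0 0 -0.02 0 0.38 1;0 0 0 -0.02 0 0.5 1;0 0 0 -0.03 0 0.65 1;0 0 0 -0.03 0 0.8 1;0 0 0 -0.03 0 0.92 1;0 0 0 -0.03 0 1 1"

```text
time: 6.1
tool_pos: [0.5773, 0.0673, 0.1116]
tcp_rot: [-1.996, -1.868, -0.535]
wrist_force: [-0.3, -0.5, 0.7]
width: 0.999
```

Call:
move_arm --series "0 0 0 0 0 0.1 1;0 0 0 0 0 0.2 1;0 0 0 0 0 0.2 0.6;0 0 0 0 0 0.2 0.2;0 0 0 0 0 0.2 -0.2;0 0 0 0 0 0.2 -1;0 0 0 0 0 0.2 -1;0 0 0 0 0 0.2 -1" --squeeze 50

```text
time: 6.9
tool_pos: [0.579, 0.0766, 0.0965]
tcp_rot: [-1.997, -1.869, -0.539]
wrist_force: [0.1, 1.9, 2.8]
width: 0.642
```

```bash
python3 snap.py 3 wrist; python3 -c "
from h import *
p,M=tgt(30,.005); go(p,M)"
```

```text
{'time': 6.95, 'q': array([-0.19380612,  0.27869755,  1.99140916,  0.61597314,  1.03483029,
       -2.06426322]), 'joint_vel': array([-0.00098836, -0.00068559,  0.00040193, -0.00144413,  0.00069242,
        0.00144347]), 'joint_torque': array([-1.32727291e+00, -4.29319060e+01, -2.82397771e+01,  1.30439837e+00,
        5.63506857e-01,  2.24742101e-02]), 'tool_pos': array([0.57901438, 0.07660643, 0.09653722]), 'tcp_rot': array([-1.9968486 , -1.86943411, -0.53857818]), 'wrist_force': array([0.32320788, 2.90929235, 4.10875811]), 'torque': array([0.29836908, 0.07037035, 0.11364666]), 'width': 0.6419571642413293}
turn [ 0.002 -0.    -0.   ] shift [ 0.007 -0.009  0.014]
```

View pics/wrist3.png

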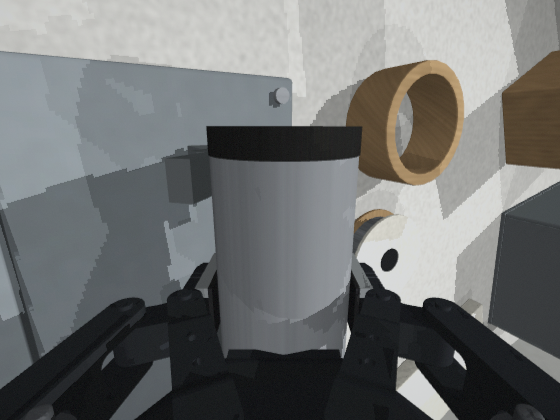

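```bash
python3 -c "
from h import *
st=bot.read_state();p0=st['tool_pos'];R0=R.from_rotvec(st['tcp_rot']).as_matrix()
print(R0.T@[0,0,1.])
ax=p0-R0[:,2]*.005
for t in (15,0,-15,-30):
  M=Rt(YAW,np.radians(t)); yd=np.array([np.cos(YAW),np.sin(YAW),0])
  go(ax+M[:,2]*.005+[0,0,.005]-.004*yd,M)
"
```

```text
[ 0.50044916  0.0029618  -0.86576086]
turn [ 0.002 -0.125 -0.001] shift [ 0.012 -0.04  -0.045]
turn [ 0.002 -0.25  -0.001] shift [-0.   -0.04 -0.05]
turn [ 0.002 -0.375 -0.001] shift [-0.01  -0.04  -0.058]
turn [ 0.001 -0.5   -0.001] shift [-0.018 -0.04  -0.068]
```

Call:
move_arm --series "0 0 0 0.02 0 -0.04 -1;0 -0.05 0 0.02 -0.02 -0.04 -1;0 -0.12 0 0.01 -0.04 -0.045 -1;0 -0.19 0 0.01 -0.04 -0.05 -1;0 -0.25 0 0 -0.04 -0.05 -1;0 -0.31 0 -0.005 -0.04 -0.055 -1;0 -0.37 0 -0.01 -0.04 -0.06 -1;0 -0.43 0 -0.015 -0.04 -0.065 -1"

```text
time: 7.75
tool_pos: [0.5746, 0.0721, 0.1011]
tcp_rot: [2.083, 1.947, -0.398]
wrist_force: [-0.3, -0.5, -3.7]
width: 0.645
```

```bash
python3 -c "
from h import *
print(bot.read_state())
p,M=tgt(-30,.005,-.004,.0); go(p,M)"
```

```text
{'time': 7.75, 'q': array([ 0.28035922,  0.31044702,  1.89305535, -0.40476826,  1.10454798,
       -1.0087681 ]), 'joint_vel': array([ 0.5965556 ,  0.39236592, -0.21472084, -1.16990138,  0.63172385,
        1.16168685]), 'joint_torque': array([ -2.31008805, -52.55603313, -31.53233528,  -0.76296659,
         0.35629657,  -1.11193657]), 'tool_pos': array([0.57459209, 0.07213462, 0.1011459 ]), 'tcp_rot': array([ 2.08263862,  1.94674284, -0.39823951]), 'wrist_force': array([-0.31791524, -0.48350513, -3.68186216]), 'torque': array([0.42216222, 0.02124472, 0.00122728]), 'width': 0.6445832653443782}
turn [ 0.001 -0.068 -0.002] shift [ 0.03  -0.008  0.047]
```

```bash
python3 -c "
from h import *
R0=R.from_rotvec([-1.9968486 , -1.86943411, -0.53857818]).as_matrix();p0=np.array([0.57901438, 0.07660643, 0.09653722])
ax=p0-R0[:,2]*.005;print(ax)
yd=np.array([np.cos(YAW),np.sin(YAW),0])
cp=p0+R0@(np.array([-.015,-.04,-.065])*.1); cM=R0@R.from_rotvec([0,-.43*np.radians(120),0]).as_matrix()
for t,l in ((-45,.005),(-45,0)):
  M=Rt(YAW,np.radians(t)); go(ax+M[:,2]*.005+[0,0,l]-.004*yd,M,base=(cp,cM))
"
```

```text
[0.57883486 0.07411059 0.10086602]
turn [ 0.    -0.195 -0.002] shift [-0.017  0.    -0.003]
turn [ 0.    -0.195 -0.002] shift [ 0.001 -0.     0.043]
```

Call:
move_arm --series "0 -0.06 0 -0.005 0 0 -1;0 -0.12 0 -0.01 0 0 -1;0 -0.18 0 -0.015 0 0 -1;0 -0.195 -0.002 -0.017 0 0 -1;0 -0.195 -0.002 -0.01 0 0.02 -1;0 -0.195 -0.002 0 0 0.04 -1;0 -0.195 -0.002 0 0 0.043 -1;0 -0.195 -0.002 0 0 0.043 -1"

```text
time: 8.55
tool_pos: [0.574, 0.0714, 0.0978]
tcp_rot: [1.828, 1.712, -0.751]
wrist_force: [-5.0, 7.2, 0.6]
width: 0.644
```

```bash
python3 snap.py 4 wrist side top; python3 -c "
from h import *
p,M=tgt(-45,.005,-.004,.0); go(p,M)"
```

```text
{'time': 8.7, 'q': array([ 0.43332799,  0.48161359,  1.81339003, -0.68579293,  1.34943366,
       -0.7391357 ]), 'joint_vel': array([-1.67206940e-03, -5.36146849e-04, -7.46513006e-05, -6.32567390e-04,
        1.36143752e-03,  1.35566892e-03]), 'joint_torque': array([ -4.6445936 , -52.55111217, -26.95849478,  -4.45813671,
         2.83385262,   0.09159735]), 'tool_pos': array([0.57408345, 0.07131692, 0.09780492]), 'tcp_rot': array([ 1.82868899,  1.71224435, -0.75067508]), 'wrist_force': array([-4.06433977e+00,  7.82520679e+00,  7.80113639e-03]), 'torque': array([ 1.06000964,  0.48389353, -0.41302388]), 'width': 0.6405782214686331}
turn [-0.    -0.003 -0.001] shift [ 0.016 -0.004  0.003]
```

View pics/side4.png

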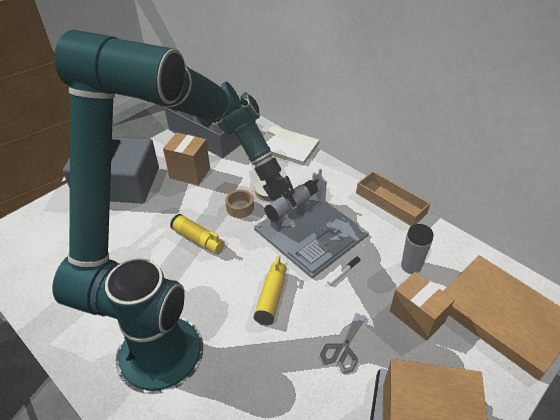

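View pics/wrist4.png

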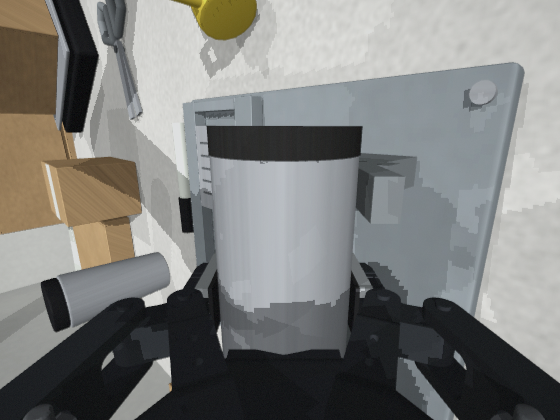

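```bash
cat > ov.py <<'E'
from h import *; import pickle,sys
n=sys.argv[1]; dy=float(sys.argv[2]); angs=[float(a) for a in sys.argv[3:]]
s=pickle.load(open(f"s{n}.pkl","rb")); p=[C[0],C[1],YAW]
for k,c in s.items():
    f=6 if k!="wrist" else 3
    im=cv2.resize(c["pixels"][:,:,::-1],None,fx=f,fy=f,interpolation=cv2.INTER_CUBIC)
    raw=im.copy()
    def ln(P,col):
        q=((proj(c,jig(p,P))+.5)*f-.5).round().astype(int); cv2.polylines(im,[q.reshape(-1,1,2)],False,col,1)
    t=np.linspace(0,2*np.pi,60)
    for y in (-.075,.075): ln(np.c_[.028*np.cos(t),t*0+y+dy,.1+.028*np.sin(t)],(0,255,0))
    ln(np.c_[.024*np.cos(t),t*0+.115+dy,.1+.024*np.sin(t)],(0,255,0))
    for i,a in enumerate(angs):
        ar=np.radians(a); u=lambda r,y:(r*np.sin(ar),y+dy,.1+r*np.cos(ar))
        ln([u(.024,.079),u(.055,.079),u(.055,.113),u(.024,.113)],[(255,0,255),(0,0,255),(255,255,0)][i%3])
    q=((proj(c,jig(p,[[0.02,.05,.1]]))[0])*f).astype(int)
    cr=lambda I:I[max(0,q[1]-240):q[1]+240,max(0,q[0]-190):q[0]+190]
    cv2.imwrite(f"pics/ov_{k}{n}.png",np.hstack([cr(raw),cr(im)]))
E
python3 ov.py 4 0 0 20 40
```

```text
(no output)
```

View pics/ov_side4.png

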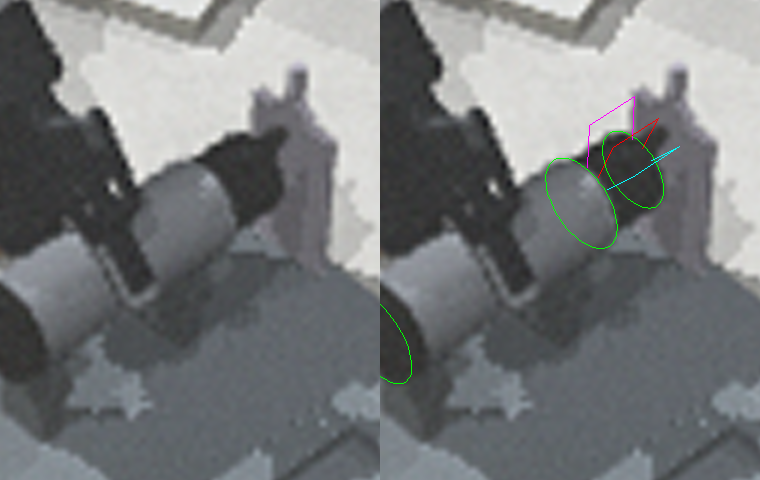

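View pics/ov_top4.png

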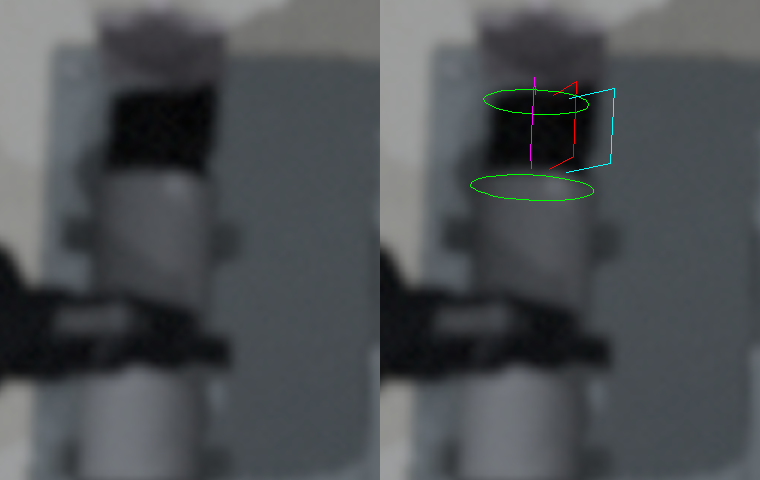

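Call:
move_arm --series "0 0 0 0 0 0 0.4;0 0 0 0 0 0 0.6;0 0 0 0 0 0 0.8;0 0 0 0 0 0 1;0 0 0 0 0 -0.2 1;0 0 0 0 0 -0.45 1;0 0 0 0 0 -0.75 1;0 0 0 0 0 -1 1"

```text
time: 9.5
tool_pos: [0.579, 0.1418, 0.1684]
tcp_rot: [1.823, 1.711, -0.755]
wrist_force: [-0.3, 0.5, 0.4]
width: 1.0
```

```bash
python3 snap.py 5 wrist side; python3 -c "
from h import *
p,M=tgt(12,-.14,-.09,.0); go(p,M)"; python3 ov.py 5 0 0 20 40
```

```text
{'time': 9.6, 'q': array([ 0.52527944,  0.45822827,  1.68872755, -0.63143151,  1.50865773,
       -0.77117272]), 'joint_vel': array([-0.02559648,  0.01805822,  0.05997024, -0.00941632, -0.03064676,
        0.00693371]), 'joint_torque': array([ 6.29838109e-01, -5.37981355e+01, -2.91680163e+01, -2.33133808e+00,
        2.95755498e+00, -5.15915570e-02]), 'tool_pos': array([0.58080846, 0.1436218 , 0.17028597]), 'tcp_rot': array([ 1.82302612,  1.71130779, -0.74635704]), 'wrist_force': array([ 0.22526531, -0.55036588,  0.02645094]), 'torque': array([ 0.30112687, -0.01771783,  0.03612294]), 'width': 0.9953488668147425}
turn [0.003 0.473 0.001] shift [-1.161 -0.884  0.208]
```

View pics/ov_side5.png

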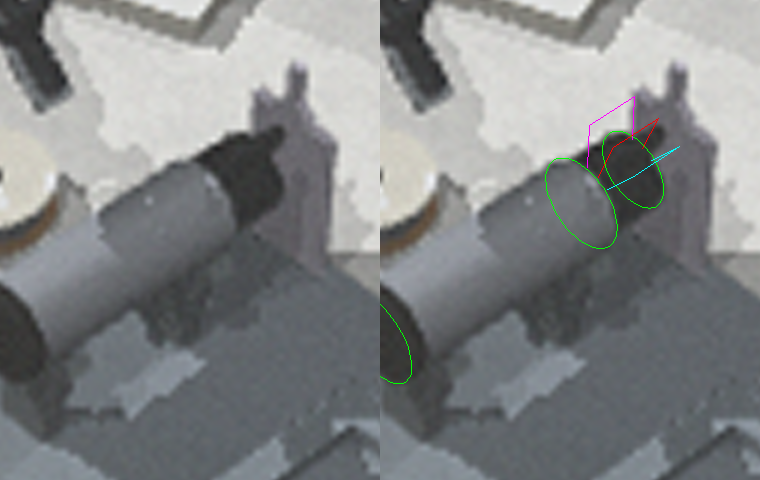

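View pics/wrist5.png

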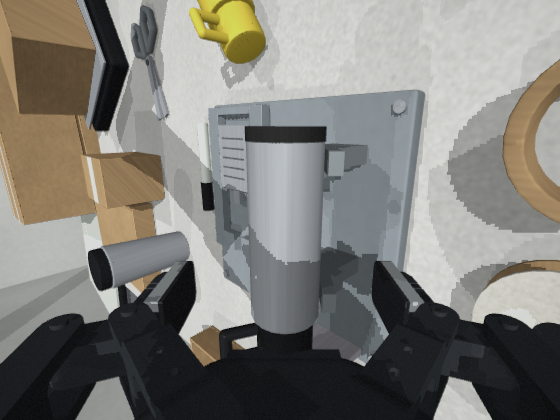

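Call:
move_arm --series "0 0.06 0 -0.12 -0.1 -0.1 1;0 0.13 0 -0.25 -0.2 -0.15 1;0 0.2 0 -0.4 -0.35 -0.15 1;0 0.27 0 -0.55 -0.5 -0.1 1;0 0.34 0 -0.7 -0.65 -0.05 1;0 0.41 0 -0.85 -0.8 0 1;0 0.473 0 -1 -0.88 0 1;0 0.473 0 -1 -0.88 0 1"

```text
time: 10.4
tool_pos: [0.4854, 0.0714, 0.2382]
tcp_rot: [-2.191, -2.039, -0.227]
wrist_force: [0.4, -0.5, 0.3]
width: 1.005
```

```bash
python3 snap.py 6 wrist; python3 ov.py 6 .003 10 20 30
```

```text
{'time': 10.45, 'q': array([-0.03724191, -0.09222895,  2.03102572,  0.21862284,  1.20434963,
       -1.61645476]), 'joint_vel': array([ 0.07628134,  0.03403236, -0.01757892, -0.01929475, -0.0063124 ,
        0.03009943]), 'joint_torque': array([ -1.32928982, -31.66548729, -35.83179116,   1.17157236,
         0.15246622,  -0.33746009]), 'tool_pos': array([0.48577982, 0.07281287, 0.23768068]), 'tcp_rot': array([-2.190276  , -2.04137052, -0.22391274]), 'wrist_force': array([ 0.30996833, -0.48820444, -0.44838507]), 'torque': array([-0.07375037,  0.032589  ,  0.00176272]), 'width': 1.0033647980658063}
```

View pics/ov_wrist6.png

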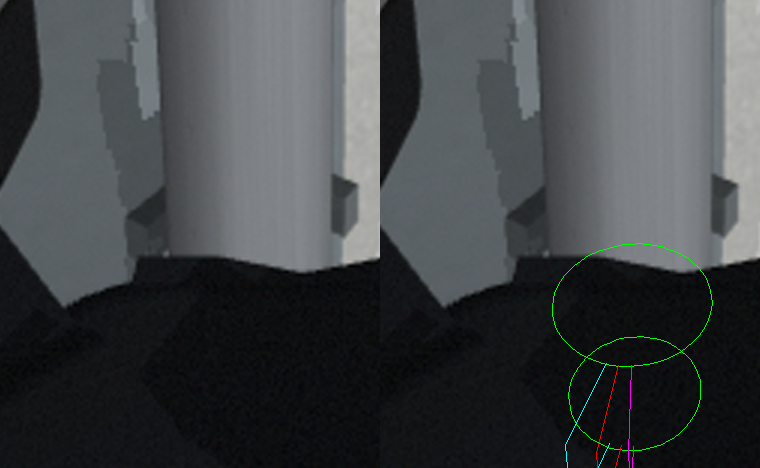

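View pics/wrist6.png

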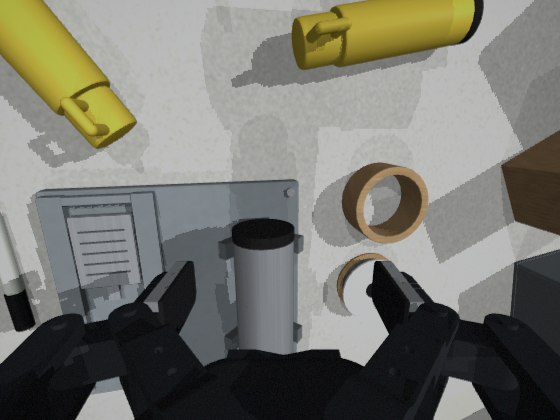

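```bash
python3 -c "
from h import *
p,M=tgt(0,-.20,.08,.0); print(p);go(p,M)"
```

```text
[0.65783622 0.07038349 0.3       ]
turn [ 0.    -0.097 -0.003] shift [ 0.221  1.718 -0.591]
```

Call:
move_arm --series "0 -0.03 0 0.02 0.1 -0.2 1;0 -0.06 0 0.05 0.25 -0.4 1;0 -0.097 0 0.1 0.4 -0.6 1;0 -0.097 0 0.15 0.55 -0.6 1;0 -0.097 0 0.22 0.7 -0.6 1;0 -0.097 0 0.22 0.8 -0.6 1;0 -0.097 0 0.22 0.9 -0.6 1;0 -0.097 0 0.22 1 -0.6 1"

```text
time: 11.25
tool_pos: [0.587, 0.0795, 0.3003]
tcp_rot: [-2.288, -2.15, 0.001]
wrist_force: [0.1, -1.3, -0.1]
width: 1.002
```

Call:
move_arm --series "0 0 0 0 0.15 0 1;0 0 0 0 0.3 0 1;0 0 0 0 0.45 0 1;0 0 0 0 0.6 0 1;0 0 0 0 0.72 0 1;0 0 0 0 0.72 0 1;0 0 0 0 0.72 0 1;0 0 0 0 0.72 0 1"

```text
time: 12.05
tool_pos: [0.6581, 0.0746, 0.3013]
tcp_rot: [-2.289, -2.149, -0.001]
wrist_force: [0.1, 0.8, -0.7]
width: 1.0
```

```bash
python3 snap.py 7 wrist; python3 ov.py 7 .003 10 20 30
```

```text
{'time': 12.1, 'q': array([ 0.07430873,  0.21583531,  1.5747687 ,  0.00211772,  1.35117859,
       -1.43389714]), 'joint_vel': array([ 6.97382977e-04, -3.66650667e-03, -1.37007387e-03,  9.92405370e-04,
       -1.26077030e-03,  7.23897039e-05]), 'joint_torque': array([-7.34712509e-02, -4.93308556e+01, -3.75410199e+01,  5.58192361e-03,
       -6.99038676e-03,  8.22225193e-04]), 'tool_pos': array([0.65813655, 0.07463945, 0.30139954]), 'tcp_rot': array([-2.28909994e+00, -2.14913377e+00, -1.80785406e-03]), 'wrist_force': array([0.295462  , 0.18485194, 0.48190662]), 'torque': array([-0.01253197,  0.03707566,  0.00599163]), 'width': 0.9973290056904558}
```

View pics/ov_wrist7.png

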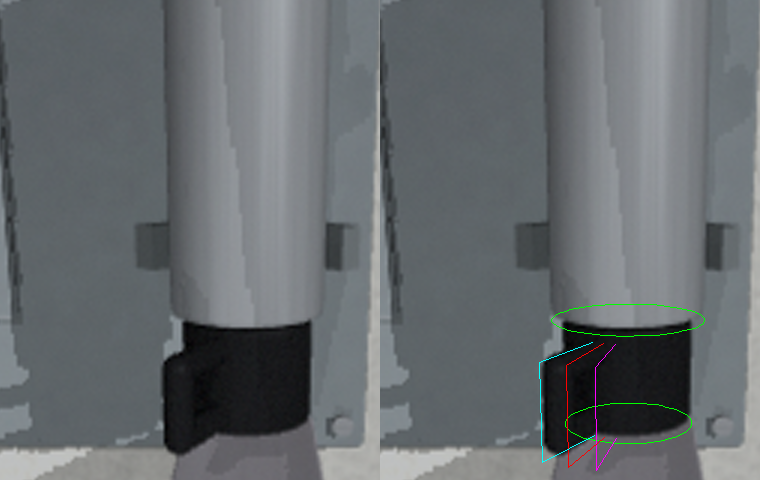

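View pics/wrist7.png

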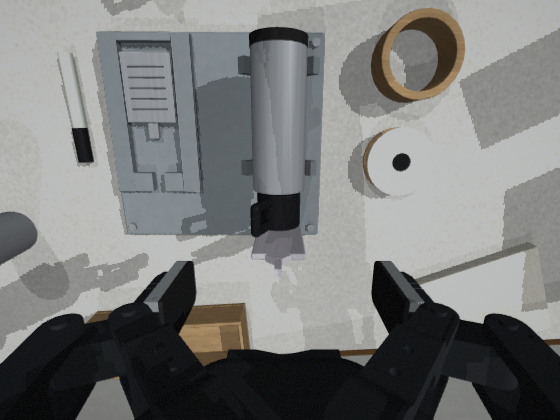

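```bash
python3 -c "
from h import *
p,M=tgt(12,-.11,0,.0); print(p);go(p,M)
p2,M2=tgt(12,.005);go(p2,M2,base=(p,M))"
```

```text
[0.5765373  0.05267654 0.20759624]
turn [-0.     0.099  0.   ] shift [-0.273 -0.8    0.938]
turn [0. 0. 0.] shift [ 0.   -0.    1.15]
```

Call:
move_arm --series "0 0.03 0 -0.05 -0.25 0.05 1;0 0.06 0 -0.1 -0.5 0.1 1;0 0.1 0 -0.18 -0.7 0.25 1;0 0.1 0 -0.27 -0.8 0.4 1;0 0.1 0 -0.27 -0.8 0.55 1;0 0.1 0 -0.27 -0.8 0.7 1;0 0.1 0 -0.27 -0.8 0.85 1;0 0.1 0 -0.27 -0.8 0.94 1"

```text
time: 12.9
tool_pos: [0.5769, 0.0536, 0.2054]
tcp_rot: [-2.177, -2.045, -0.229]
wrist_force: [-0.3, 0.5, -0.6]
width: 0.997
```

Call:
move_arm --series "0 0 0 0 0 0.12 1;0 0 0 0 0 0.25 1;0 0 0 0 0 0.38 1;0 0 0 0 0 0.5 1;0 0 0 0 0 0.65 1;0 0 0 0 0 0.8 1;0 0 0 0 0 0.92 1;0 0 0 0 0 1 1"

```text
time: 13.7
tool_pos: [0.5777, 0.0742, 0.1078]
tcp_rot: [-2.178, -2.044, -0.229]
wrist_force: [-0.3, -0.8, -0.4]
width: 1.001
```

```bash
python3 -c "
from h import *
p2,M2=tgt(12,.005);go(p2,M2);print(bot.read_state()['tool_pos'])"
```

```text
turn [-0.001 -0.001  0.   ] shift [-0.003  0.002  0.13 ]
[0.57772124 0.07415398 0.10784976]
```

Call:
move_arm --series "0 0 0 0 0 0.1 1;0 0 0 0 0 0.13 0.6;0 0 0 0 0 0.13 0.3;0 0 0 0 0 0.13 -0.2;0 0 0 0 0 0.13 -1;0 0 0 0 0 0.13 -1;0 0 0 0 0 0.13 -1;0 0 0 0 0 0.13 -1"

```text
time: 14.5
tool_pos: [0.5785, 0.0756, 0.097]
tcp_rot: [-2.179, -2.046, -0.23]
wrist_force: [-1.3, -5.6, -1.7]
width: 0.646
```

```bash
python3 -c "
from h import *
st=bot.read_state();print(st['tool_pos'],st['wrist_force'],st['width'])
p0=st['tool_pos'];R0=R.from_rotvec(st['tcp_rot']).as_matrix()
ax=p0-R0[:,2]*.005; print(ax,R0.T@[0,0,.04])
for t,l in ((0,.004),(-12,.004),(-12,0)):
  M=Rt(YAW,np.radians(t)); go(ax+M[:,2]*.005+[0,0,l],M)
"
```

```text
[0.57852325 0.075551   0.0969699 ] [-1.32798109 -5.64954962 -1.73899517] 0.6463299898375758
[0.57845763 0.07451075 0.10186005] [ 8.33854246e-03  1.14833898e-06 -3.91212054e-02]
turn [-0.    -0.1    0.001] shift [-0.002 -0.    -0.04 ]
turn [ 0.    -0.2    0.001] shift [-0.012 -0.    -0.043]
turn [ 0.    -0.2    0.001] shift [-0.02  -0.    -0.004]
```

Call:
move_arm --series "0 0 0 0.01 0 -0.04 -1;0 -0.05 0 0.005 0 -0.04 -1;0 -0.1 0 -0.002 0 -0.04 -1;0 -0.15 0 -0.007 0 -0.042 -1;0 -0.2 0 -0.012 0 -0.043 -1;0 -0.2 0 -0.012 0 -0.043 -1;0 -0.2 0 -0.016 0 -0.02 -1;0 -0.2 0 -0.02 0 -0.002 -1"

```text
time: 15.3
tool_pos: [0.5787, 0.0742, 0.097]
tcp_rot: [2.182, 2.047, -0.225]
wrist_force: [0.3, -1.8, 2.4]
width: 0.642
```

```bash
python3 -c "
from h import *
st=bot.read_state();print(st['tool_pos'],st['wrist_force'],st['width'])
go(*tgt(-12,.005))"
```

```text
[0.57872776 0.07420235 0.097049  ] [ 0.2507673  -1.84076684  2.39718852] 0.641649286915645
turn [ 0.    -0.002  0.   ] shift [ 0.006 -0.008  0.019]
```

Open, back off, and go to the same viewing spot as before.

Call:
move_arm --series "0 0 0 0 0 0 0.4;0 0 0 0 0 0 0.6;0 0 0 0 0 0 0.8;0 0 0 0 0 0 1;0 0 0 0 0 -0.2 1;0 0 0 0 0 -0.45 1;0 0 0 0 0 -0.75 1;0 0 0 0 0 -1 1"

```text
time: 16.1
tool_pos: [0.5801, 0.0954, 0.196]
tcp_rot: [2.181, 2.047, -0.226]
wrist_force: [0.0, 0.0, 0.3]
width: 1.0
```

```bash
python3 -c "
from h import *
p,M=tgt(0,-.20,.08,.0); print(p);go(p,M)"; python3 snap.py 8 top side; python3 ov.py 8 0 0
```

```text
[0.65783622 0.07038349 0.3       ]
turn [0.    0.099 0.   ] shift [-0.41   0.793 -0.976]
{'time': 16.2, 'q': array([ 0.2301962 ,  0.18046469,  1.82029202, -0.21294381,  1.20057367,
       -1.19411248]), 'joint_vel': array([-0.00747447,  0.03366342,  0.05664452, -0.0052755 , -0.03382557,
        0.0020886 ]), 'joint_torque': array([ 1.98261095e-01, -4.36374915e+01, -3.29786074e+01, -8.30576196e-01,
        8.62810146e-01, -1.60017150e-02]), 'tool_pos': array([0.58280588, 0.09624764, 0.19931579]), 'tcp_rot': array([ 2.17842186,  2.04483464, -0.2152958 ]), 'wrist_force': array([ 0.23892588, -0.51309092, -0.10969193]), 'torque': array([ 0.07749895, -0.00668376, -0.00851229]), 'width': 0.9982002004031563}
```

View pics/ov_side8.png

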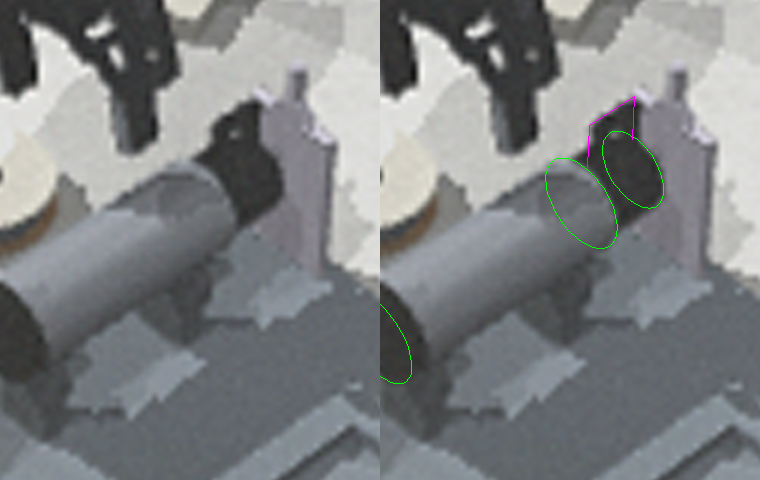

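Call:
move_arm --series "0 0.03 0 -0.05 0 -0.25 1;0 0.06 0 -0.1 0.05 -0.5 1;0 0.1 0 -0.2 0.2 -0.75 1;0 0.1 0 -0.3 0.35 -0.97 1;0 0.1 0 -0.4 0.5 -0.97 1;0 0.1 0 -0.4 0.65 -0.97 1;0 0.1 0 -0.4 0.8 -0.97 1;0 0.1 0 -0.4 0.8 -0.97 1"

```text
time: 17.0
tool_pos: [0.6593, 0.0703, 0.2958]
tcp_rot: [-2.29, -2.148, -0.0]
wrist_force: [-0.5, 0.7, -0.6]
width: 1.0
```

```bash
python3 snap.py 9 wrist; python3 ov.py 9 0 -8 0 8
```

```text
{'time': 17.05, 'q': array([ 0.06811485,  0.21899958,  1.58093628,  0.00214756,  1.34391346,
       -1.43950019]), 'joint_vel': array([ 0.00953766, -0.02107426,  0.01849011,  0.00224047,  0.01233861,
        0.00042257]), 'joint_torque': array([-2.39237566e-01, -4.95658028e+01, -3.81380081e+01, -1.72087422e-02,
       -1.33822099e-01, -7.55121291e-03]), 'tool_pos': array([0.65830631, 0.07055091, 0.2959027 ]), 'tcp_rot': array([-2.28879712e+00, -2.14752631e+00,  6.62160988e-04]), 'wrist_force': array([-0.23390937,  0.52080685, -0.19397155]), 'torque': array([-0.02477088,  0.00033559, -0.04415472]), 'width': 1.0026286736816665}
```

View pics/ov_wrist9.png

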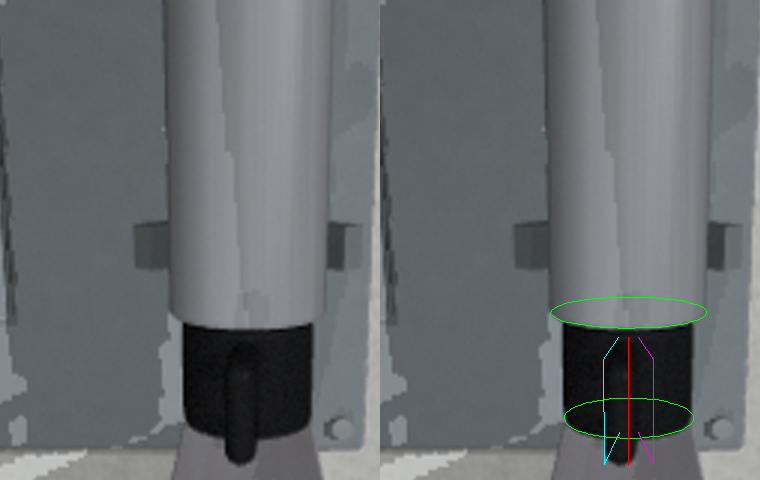

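```bash
cat >> h.py <<'E'
def sl(y,z): return jig([C[0],C[1],YAW],[[.160,y,z]])[0]
E
python3 -c "
from h import *
M=Rt(YAW); p=sl(-.036,.10);print(p);go(p,M)"
```

```text
[ 0.53184069 -0.08187     0.1       ]
turn [-0.001 -0.001  0.   ] shift [-1.605 -1.16   1.959]
```

Call:
move_arm --series "0 0 0 -0.12 -0.12 0 1;0 0 0 -0.25 -0.25 0 0;0 0 0 -0.4 -0.4 0 -1;0 0 0 -0.55 -0.55 0 -1;0 0 0 -0.7 -0.7 0 -1;0 0 0 -0.82 -0.82 0.1 -1;0 0 0 -0.92 -0.92 0.2 -1;0 0 0 -1 -1 0.3 -1"

```text
time: 17.85
tool_pos: [0.5507, -0.0227, 0.2665]
tcp_rot: [-2.289, -2.149, -0.001]
wrist_force: [0.1, 0.4, 0.1]
width: -0.002
```

Call:
move_arm --series "0 0 0 -0.15 -0.05 0.1 -1;0 0 0 -0.3 -0.1 0.2 -1;0 0 0 -0.45 -0.15 0.32 -1;0 0 0 -0.6 -0.16 0.45 -1;0 0 0 -0.6 -0.16 0.6 -1;0 0 0 -0.6 -0.16 0.75 -1;0 0 0 -0.6 -0.16 0.9 -1;0 0 0 -0.6 -0.16 1 -1"

```text
time: 18.65
tool_pos: [0.5319, -0.0805, 0.1651]
tcp_rot: [-2.287, -2.148, -0.0]
wrist_force: [-0.8, 0.1, 0.2]
width: 0.002
```

```bash
python3 snap.py 10 wrist; python3 -c "
from h import *
M=Rt(YAW); p=sl(-.036,.0535);go(p,M)"
```

```text
{'time': 18.7, 'q': array([-0.19778872,  0.08191455,  1.98884701,  0.00250451,  1.07583141,
       -1.70739576]), 'joint_vel': array([ 0.00159891, -0.01373214, -0.0071653 , -0.00054739,  0.05012657,
       -0.00096986]), 'joint_torque': array([-1.34939882e-01, -4.23890233e+01, -3.74600351e+01,  4.14340393e-03,
       -1.96849555e-01,  7.67069978e-04]), 'tool_pos': array([ 0.53106497, -0.08030295,  0.16372596]), 'tcp_rot': array([-2.28574148e+00, -2.14741657e+00,  1.73190792e-03]), 'wrist_force': array([-1.23711651,  0.65323148, -1.16366122]), 'torque': array([-0.01734661,  0.03461206, -0.00946424]), 'width': -0.0001930375486320755}
turn [-0.002 -0.001  0.001] shift [-0.018  0.014  1.102]
```

View pics/wrist10.png

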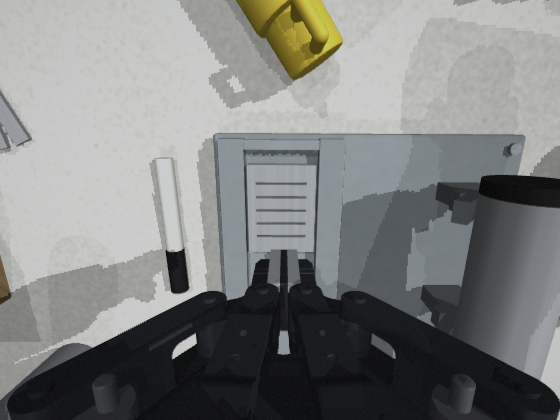

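Call:
move_arm --series "0 0 0 0 0 0.15 -1;0 0 0 -0.01 0 0.3 -1;0 0 0 -0.02 0 0.45 -1;0 0 0 -0.02 0.01 0.6 -1;0 0 0 -0.02 0.01 0.75 -1;0 0 0 -0.02 0.01 0.88 -1;0 0 0 -0.02 0.01 0.97 -1;0 0 0 -0.02 0.01 1 -1"

```text
time: 19.5
tool_pos: [0.5326, -0.0828, 0.0658]
tcp_rot: [-2.288, -2.148, -0.0]
wrist_force: [-0.2, -0.3, -0.3]
width: -0.004
```

Call:
move_arm --series "0 0 0 0 0 0.02 -1;0 0 0 0 0 0.04 -1;0 0 0 0 0 0.06 -1;0 0 0 0 0 0.075 -1;0 0 0 0 0 0.085 -1;0 0 0 0 0 0.095 -1;0 0 0 0 0 0.1 -1;0 0 0 0 0 0.1 -1"

```text
time: 20.3
tool_pos: [0.5334, -0.0829, 0.0573]
tcp_rot: [-2.289, -2.149, -0.002]
wrist_force: [-0.2, -0.3, 0.1]
width: 0.005
```

Call:
move_arm --series "0 0 0 0 0 0.01 -1;0 0 0 0 0 0.02 -1;0 0 0 0 0 0.03 -1;0 0 0 0 0 0.03 -1;0 0 0 0 0 0.04 -1;0 0 0 0 0 0.04 -1;0 0 0 0 0 0.04 -1;0 0 0 0 0 0.04 -1"

```text
time: 21.1
tool_pos: [0.5337, -0.083, 0.0536]
tcp_rot: [-2.29, -2.15, -0.003]
wrist_force: [-0.6, -0.2, 1.9]
width: -0.003
```

Call:
move_arm --series "0 0 0 0 0 0.005 -1;0 0 0 0 0 0.01 -1;0 0 0 0 0 0.01 -1;0 0 0 0 0 0.01 -1;0 0 0 0 0 0.015 -1;0 0 0 0 0 0.015 -1;0 0 0 0 0 0.015 -1;0 0 0 0 0 0.015 -1"

```text
time: 21.9
tool_pos: [0.5349, -0.0831, 0.0535]
tcp_rot: [2.29, 2.15, 0.005]
wrist_force: [-1.7, 0.2, 10.3]
width: 0.004
```

Call:
move_arm --series "0 0 0 0 0.03 0.003 -1;0 0 0 0 0.07 0.003 -1;0 0 0 0 0.12 0.003 -1;0 0 0 0 0.17 0.003 -1;0 0 0 0 0.22 0.003 -1;0 0 0 0 0.26 0.003 -1;0 0 0 0 0.3 0.003 -1;0 0 0 0 0.3 0.003 -1"

```text
time: 22.7
tool_pos: [0.5658, -0.0851, 0.0535]
tcp_rot: [2.289, 2.149, 0.006]
wrist_force: [-0.1, 0.5, 8.2]
width: 0.002
```

```bash
python3 snap.py 11 wrist top side;python3 -c "
from h import *
M=Rt(YAW); p=sl(.025,.0535);go(p,M)"
python3 - <<'E'
import cv2
a=cv2.imread("pics/top11.png")[140:260,225:385]
b=cv2.imread("pics/side11.png")[155:285,240:400]
cv2.imwrite("pics/c11.png",cv2.hconcat([cv2.resize(a,(400,300),interpolation=2),cv2.resize(b,(400,300),interpolation=2)]))
E
```

```text
{'time': 22.85, 'q': array([-0.19416171,  0.27267549,  1.99776376,  0.00299401,  0.86678022,
       -1.70382212]), 'joint_vel': array([ 1.24305597e-03, -1.20540800e-04,  4.46742256e-03, -5.70487502e-04,
       -2.47215680e-03,  1.28499047e-05]), 'joint_torque': array([-3.15866070e-01, -3.98381460e+01, -2.54983413e+01, -1.46167050e-01,
        1.81020680e-01, -7.19948675e-04]), 'tool_pos': array([ 0.56580097, -0.08512413,  0.05351502]), 'tcp_rot': array([2.28875127, 2.14877007, 0.00691581]), 'wrist_force': array([0.59159557, 0.12439167, 7.56454257]), 'torque': array([ 0.0783909 , -0.13484765,  0.04016094]), 'width': -0.0003874343693221573}
turn [ 0.002 -0.001  0.   ] shift [0.011 0.269 0.001]
```

View pics/wrist11.png

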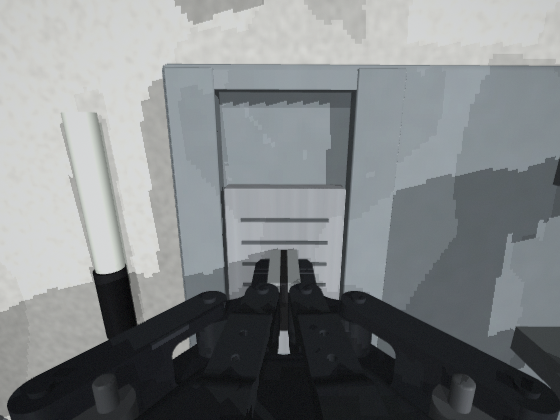

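View pics/c11.png

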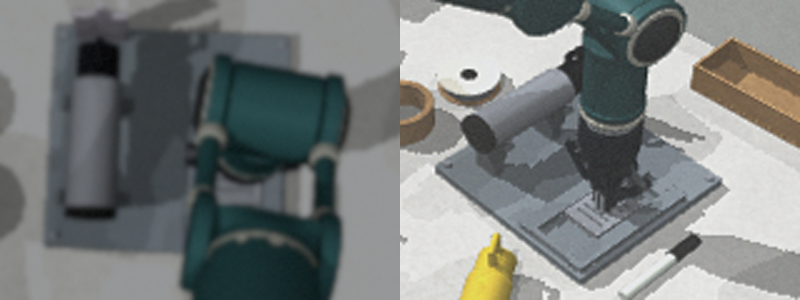

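Slide moves with the fingers. Drag on, past nominal home by several mm.

Call:
move_arm --series "0 0 0 0 0.05 0.005 -1;0 0 0 0 0.1 0.005 -1;0 0 0 0 0.15 0.005 -1;0 0 0 0 0.2 0.005 -1;0 0 0 0 0.24 0.005 -1;0 0 0 0 0.28 0.005 -1;0 0 0 0 0.31 0.005 -1;0 0 0 0 0.33 0.005 -1"

```text
time: 23.65
tool_pos: [0.5952, -0.0871, 0.0534]
tcp_rot: [-2.287, -2.148, 0.002]
wrist_force: [-14.2, -0.1, 24.0]
width: 0.001
```

Call:
move_arm --series "0 0 0 0 0.01 0 -1;0 0 0 0 0.02 0 -1;0 0 0 0 0.03 0 -1;0 0 0 0 0.04 0 -1;0 0 0 0 0.05 0 -1;0 0 0 0 0.06 0 -1;0 0 0 0 0.06 0 -1;0 0 0 0 0.06 0 -1"

```text
time: 24.45
tool_pos: [0.5956, -0.0871, 0.0533]
tcp_rot: [-2.28, -2.142, 0.014]
wrist_force: [-25.5, 0.3, 33.7]
width: -0.001
```

Call:
move_arm --series "0 0 0 0 -0.03 0 -1;0 0 0 0 -0.05 -0.01 -1;0 0 0 0 -0.05 -0.05 -1;0 0 0 0 -0.05 -0.15 -1;0 0 0 0 -0.05 -0.35 -1;0 0 0 0 -0.05 -0.6 -1;0 0 0 0 -0.05 -0.85 -1;0 0 0 0 -0.05 -1 -1"

```text
time: 25.25
tool_pos: [0.5988, -0.0874, 0.1535]
tcp_rot: [2.289, 2.15, 0.005]
wrist_force: [-0.1, -0.0, 0.6]
width: -0.001
```

Call:
move_arm --series "0 0 0 0 0.1 -0.2 -1;0 0 0 0 0.25 -0.4 -1;0 0 0 0 0.4 -0.6 -1;0 0 0 0.1 0.55 -0.8 -1;0 0 0 0.25 0.7 -1 -1;0 0 0 0.4 0.8 -1 -1;0 0 0 0.5 0.9 -1 -1;0 0 0 0.5 0.9 -1 -1"

```text
time: 26.05
tool_pos: [0.6904, -0.0415, 0.2489]
tcp_rot: [-2.286, -2.15, 0.0]
wrist_force: [-0.4, 0.5, -1.0]
width: -0.002
```

```bash
python3 snap.py 12 wrist top side; python3 ov.py 12 0 -8 0 8
```

```text
{'time': 26.2, 'q': array([-0.09948972,  0.29748497,  1.56942282,  0.00170481,  1.27838114,
       -1.60803109]), 'joint_vel': array([-0.00766433, -0.0101697 , -0.00123389,  0.00126425, -0.00050729,
        0.00111273]), 'joint_torque': array([ 4.21069153e-01, -5.33348107e+01, -3.70754313e+01,  4.24644258e-02,
       -1.00409499e-02,  1.15026014e-03]), 'tool_pos': array([ 0.68913534, -0.04323092,  0.24905593]), 'tcp_rot': array([-2.28722098e+00, -2.14802089e+00,  1.88146505e-03]), 'wrist_force': array([-0.13028846, -0.70055056, -0.9466922 ]), 'torque': array([-0.0097954 ,  0.0088876 ,  0.03721845]), 'width': 0.0012496673005469036}
```

View pics/wrist12.png

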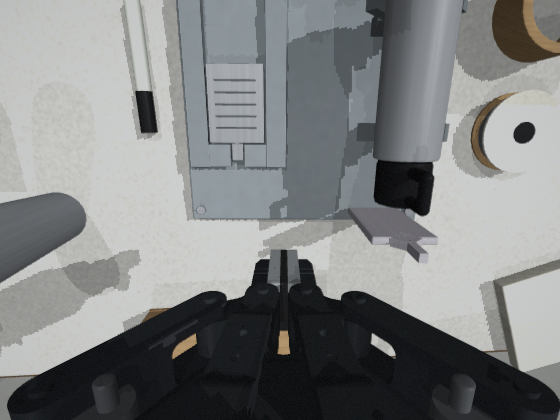

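View pics/ov_wrist12.png

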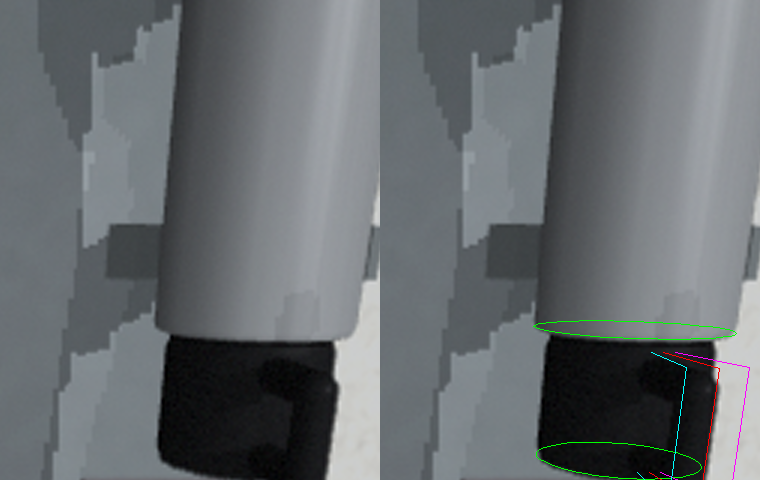

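View pics/side12.png

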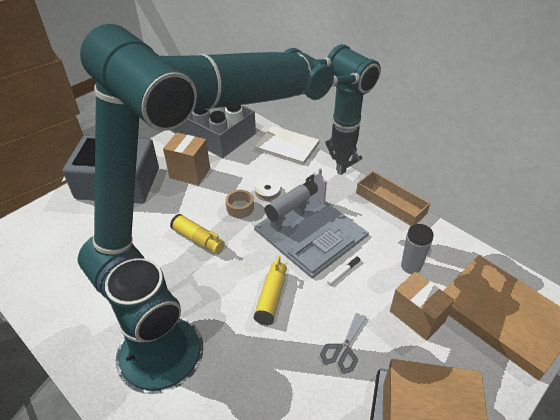

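Run:
```python
from h import *; import pickle
p=[C[0],C[1],YAW]
for n in (9,12):
    c=pickle.load(open(f"s{n}.pkl","rb"))["wrist"]
    q=((proj(c,jig(p,[[0.02,.05,.1]]))[0])*3).astype(int); x0=max(0,q[0]-190);y0=max(0,q[1]-240)
    for a in (-2,0,2,4,6,8):
        ar=np.radians(a); th=np.linspace(0,6.28,73)
        P=np.c_[.05*np.sin(ar)+.005*np.cos(th),th*0+.096,.1+.05*np.cos(ar)+.005*np.sin(th)]
        u=(proj(c,jig(p,P))+.5)*3-.5-[x0,y0]
        print(n,a,u[:,0].min().round(1),u[:,0].max().round(1),u[:,1].mean().round(0))
    th=np.linspace(0,6.28,73)
    for yy in (.09,.11):
        P=np.c_[.024*np.cos(th),th*0+yy,.1+.024*np.sin(th)];u=(proj(c,jig(p,P))+.5)*3-.5-[x0,y0]
        print(' lid',yy,u[:,0].min().round(1),u[:,0].max().round(1),u[:,1].mean().round(0))
    for y in (.020,.025):
        u=proj(c,jig(p,[[.13,y+.04,.0315],[.19,y+.04,.0315],[.13,y-.04,.0315]])); print(' slide',y,u.round(1).tolist())
im=cv2.imread("pics/wrist12.png")[50:190,170:310]
cv2.imwrite("pics/sl12.png",cv2.resize(im,None,fx=4,fy=4,interpolation=2))
```

```text
9 -2 237.7 269.7 408.0
9 0 232.2 264.1 408.0
9 2 226.6 258.5 408.0
9 4 221.0 253.0 408.0
9 6 215.5 247.4 408.0
9 8 210.0 241.9 408.0
 lid 0.09 182.5 314.3 352.0
 lid 0.11 183.6 313.2 404.0
 slide 0.02 [[181.6, 166.6], [135.0, 166.7], [175.4, 100.5]]
 slide 0.025 [[181.9, 170.5], [135.5, 170.5], [175.8, 104.9]]
12 -2 304.4 348.4 432.0
12 0 297.6 341.4 432.0
12 2 290.7 334.4 432.0
12 4 283.7 327.2 432.0
12 6 276.6 320.0 432.0
12 8 269.4 312.7 432.0
 lid 0.09 162.7 332.8 379.0
 lid 0.11 157.2 323.5 444.0
 slide 0.02 [[263.9, 137.4], [209.4, 137.3], [262.7, 57.3]]
 slide 0.025 [[264.0, 142.1], [209.7, 141.9], [262.8, 62.6]]
```

View pics/sl12.png

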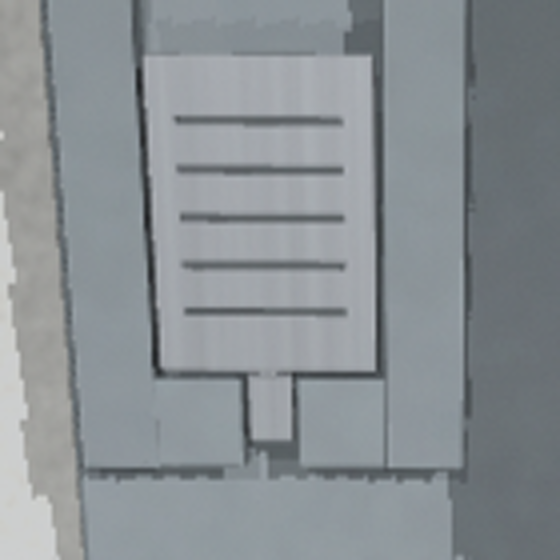

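```bash
python3 -c "
from workcell import bot
print(bot.finish_job())"
```

```text
the job is handed in; nothing more can be done
None
```

The bottle now lies in the cradle with its carry loop up, and the lock slide was pushed home after that. I handed the job in at about 26 s of the 72 s; no verdict is reported.

**What I did:** I gripped the steel body between the V-blocks, lifted it about 5 mm, turned it about 75° and laid it back. After a wrist-camera check I turned it another 24°. Then I pressed the closed fingers on the slide with about 8–10 N and dragged it until it hit its stop. The reaction rose to about 25 N sideways and 34 N down, with no further movement. The gripper was then raised clear.

**Last checks:**
- **Loop:** it leans about 2° from vertical in both wrist views; the limit is 8°.
- **Bottle:** its axis is centred on the V-blocks, and in the wrist views its middle is within a few mm of the cradle point along the axis.
- **Slide:** both end edges sit within about 1 px of the predicted home position, and its nose is in the stop notch.
- **Other things on the table:** they look unmoved by eye in the last pictures; I did not measure them.

**Disagreement:** mid-task, the side camera put the bottle about 6 mm further along the axis than the wrist camera did. That is still inside the 15 mm limit; I relied on the wrist camera.

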